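Balance a link arm on the fulcrum edge

ROBOT

A 6-joint arm with a two-finger parallel gripper is mounted at the origin on the work surface. World frame = base frame: x ahead of the robot, y to its left, z up, the work surface at z = 0. Lengths are in mm, angles in rad, forces in N, time in s.
With the tool pointing down it reaches from about 375 to 975 mm from the base axis. Payload 3.8 kg.
Tool frame: the origin (TCP) lies midway between the tips of the shut fingers; the grasp point (between the pads) lies 19 mm behind it (manip.grip_depth is the z of the grasp point in the tool frame, in mm); z points along the fingers, y is the line along which they close (so a half turn about z gives the same grasp; the last joint's range is limited). The gripper opens to 85 mm and grips with 20 to 120 N. Pads are 22 mm wide; open, the fingers measure 114 mm over their backs; the gripper's body (76 mm by 85 mm) begins 54 mm behind the grasp point. The pads swing forward as they close: fully open they stand 13 mm farther back than shut.
Start: joints at [1.131, 0.264, 1.604, -0, 1.274, -0.037], TCP at [264.594, 620.973, 231.28] pointing down, gripper open.
Joint ranges: [-2.63, 2.63], [-0.94, 2.18], [0.31, 2.57], [-1.31, 4.45], [0, 2.66], [-2.55, 2.55]. Speed limits (rad/s): [2.57, 2.57, 3.14, 3.14, 3.14, 3.14].

INTERFACE

Orientations are given as a 3x3 rotation matrix whose columns are the frame's x, y, z axes.
In Python, from cell import manip gives the robot as it stands.
- The arm moves only by the tool jog_arm, never from a script. Its arguments are lists of equal length, an entry for each row: "linear": the shift along the world's x, y, z in m, a list of three; "turn": the turn about the world's z in degrees; "hand": the closure, from -1 (fully open) to 1 (shut). In form: {"linear": [[dx, dy, dz], ...], "turn": [turn, ...], "hand": [hand, ...]}. A call has 1 to 20 rows; each row is the pose to reach, as a shift and turn from the pose commanded when the call began; what a row does not reach only later rows make up. A row lasts 1/12 s, in which the tool goes at most 41.7 mm and 7.16 degrees, less where a joint would pass 70% of its speed; a pose out of reach is approached as far as the arm can. A call with a gripper value outside its range is refused whole. The fingers move at their own pace and stop on an object; the grip force is fixed at half the most. Time passes only in rows, so rows that repeat a pose let the fingers close. It gives the time, the measured TCP pose, the force, the opening and the grip force at its end, in the units of the state.
- manip.read_state(): the state, without advancing time (a new reading comes with each control period).
- manip.camera(name): name is "side" or "top"; returns the picture (384x512x3 uint8, red, green, blue); there is no depth.
- manip.camera_params(name): a dict with "mtx" (3x3 intrinsics, pixels), "rvec" (rotation vector, rad) and "tvec" (3), from world to camera coordinates, as OpenCV has them. Camera axes: x right, y down, z forward; pixel columns grow to the right and rows downward; lengths in mm; the calibration is good to about 2 mm. A picture is of the moment at which its call begins. camera_params takes no time and is no camera call.
- manip.close_job(): hands the job in; it is judged then, once.
The state is a dict: "t": time; "joint_positions": joint angles; "joint_velocities": joint speeds; "effort": joint torques, N m; "tcp_pos": TCP position; "tool_rot": TCP orientation; "contact_force": force on the tool from outside, world axes, zero at the start; "torque": the same for the moment, N m; "opening": finger opening in mm; "grasp_force": force on a finger pad.
Only numpy, scipy, OpenCV 4.12 (cv2) and the standard library are available. Lean on these libraries where they do the work, as an engineer would, in place of code of your own. Each camera call takes 0.05 s, during which the arm holds its last target. There are 200 camera calls.

TASK

Lift the link arm off its wooden cradle, lay it square across the fulcrum edge of the balance stand with its middle over the edge, then slide it along on the edge until it balances: leave it resting level and still on the edge alone, touching neither stop. Handle it gently: never bear down hard on the edge with it (25 N at most), do not let it touch the bench, and leave the other things on the bench where they are.

Things in the scene. Friction and masses are not known exactly. Their poses are not given: they have to be found in the camera images.
- link: The part to balance: aluminium suspension link, 372 mm long. A straight bar (22 mm wide, 32 mm tall) joins two round eyes as tall as the bar: the big one (48 mm across) centred 165 mm from the middle along +x, the small one (36 mm) 165 mm along -x. Underside flat throughout. Origin: on the underside, midway between the eyes; x along it, z up. Starts level across the cradle's blocks.
- big_eye (a point): Centre of the big eye, on the link's underside. The link is hollow, with a steel mass fixed inside at an unseen place: its balance point can be anywhere within 70 mm either side of the middle. It weighs 0.55 to 0.80 kg in all.
- small_eye (a point): Centre of the small eye, on the link's underside.
- cradle: A plywood board, 240 x 70 x 15 mm, with two wooden blocks standing on it (each 30 mm along the board, 60 mm across, tops 50 mm above the bench), centred 95 mm either side of its middle. Fixed. Origin: centre of the board's underside on the bench; x along the board (from block to block), z up.
- stand: The balance stand: a dark steel base plate, 260 x 70 x 12 mm, fixed to the bench, with a wedge-shaped fulcrum in the middle and two stop posts. Origin: centre of the plate's underside on the bench; x along the plate (from stop to stop, the way the link has to lie), y along the fulcrum edge, z up.
- edge: The stand's steel fulcrum edge: a flat-topped bar, 14 mm wide along the stand's x, 60 mm long along its y and 14 mm tall, on a wedge-shaped steel foot; top 70 mm above the bench. It sits on a damped rubber mount and gives a degree or so under an uneven load. The link stays level if its balance point is within about 5 mm of the edge's middle. Origin: on its axis, 10 mm below its top.
- edge_top (a point): Centre of the top of the fulcrum edge, 70 mm above the bench.
- stops: The two rubber-capped stop posts, 22 mm across, centred 105 mm either side of the edge along the stand's x; their tops are 61 mm above the bench, 9 mm lower than the edge, so an unbalanced link lying on the edge tips about 5 degrees, heavy side down, and rests on one of them. Origin as the stand's.
- spanner: A steel combination spanner, 170 mm, flat on the bench; origin under its middle. Bystander.
- socket: A steel socket, 30 mm across, 28 mm tall, standing on the bench; origin under its centre. Bystander.
- screwdriver: A screwdriver, 210 mm, lying on the bench. Bystander.
- oil: A white plastic oil bottle with a green cap, 76 mm across, 200 mm tall. Bystander.
- jar: A squat glass jar with a steel cap, 70 mm across, 85 mm tall. Bystander.
- tray: A shallow open steel tray, 130 x 100 x 30 mm. Bystander.

How it is judged (in metres and radians):
On the way:
1. the link is off the cradle and lies on the fulcrum edge with its middle over it, within 20 mm (x of edge_top in the frame of link between -0.02 and 0.02 m and contact force between link and edge above 0.5 N and contact force between link and cradle below 0.05 N), for 0.2 s.
At the end, for the whole second after the job is handed in: The link is released and lies at rest on the fulcrum edge alone (neither stop carries it), right side up, level within 0.035 rad (2 degrees) and along the stand within 0.2 rad (contact force between link and edge above 1 N and contact force between link and stops below 0.05 N and angle between link's own z axis and vertical below 0.035 rad and angle between the x axis of link and the x axis of stand, either way round below 0.2 rad and linear speed of link below 0.02 m/s and angular speed of link below 0.15 rad/s and contact force between link and the fingers below 0.05 N); the robot touches nothing.
It fails at once if the link is pressed on the fulcrum edge with more than 25 N (contact force between link and edge above 25 N).
It fails at once if an end of the link drops to the bench (an eye's underside within 8 mm of it) (height (world z) of any of big_eye, small_eye below 0.008 m).
It fails at once if a bystander on the bench is moved more than 30 mm (distance of any of spanner, socket, screwdriver, oil, jar, tray from where it was at the start of the episode above 0.03 m).
It also fails if it takes over 72 s, if anything falls off the work surface, if the arm or the gripper's body presses on something with over 40 N, if the wrist force passes 120 N, or if a joint passes its speed limit or range.

## Working session

There is one attempt and no reset: what is moved stays moved. The work goes in short steps, Python scripts to look and compute and a tool call to move; the robot and the scene stay as the last step left them, time stands still between calls to the robot, and variables do not carry over. Pictures are saved under pics/ and viewed, at most 10 in all, crops included, and the job is handed in when it is done.

Besides the shell and the picture viewer there is one more tool, called after "Emit:" as name([rows], argument=value, ...), one row to a line, values as JSON. jog_arm: Moves the arm, as the interface text tells. Its arguments: {"type":"object","properties":{"linear":{"type":"array","items":{"type":"array","items":{"type":"number"}}},"turn":{"type":"array","items":{"type":"number"}},"hand":{"type":"array","items":{"type":"number"}}},"required":["linear","turn","hand"]}

```bash
mkdir -p pics
python3 - <<'E'
from cell import manip
import cv2
for n in ("top","side"):
    im=manip.camera(n); cv2.imwrite(f"pics/{n}0.png",cv2.resize(im[:,:,::-1],(800,600),interpolation=cv2.INTER_CUBIC)); cv2.imwrite(f"{n}0_raw.png",im[:,:,::-1])
    print(n,manip.camera_params(n))
s=manip.read_state();print(s["t"],s["tcp_pos"],s["tool_rot"],s["opening"],manip.grip_depth)
E
```

```text
top {'mtx': array([[357.56422359,   0.        , 253.2856944 ],
       [  0.        , 357.56422359, 191.84434711],
       [  0.        ,   0.        ,   1.        ]]), 'rvec': array([ 2.16510142, -2.18934527,  0.06274065]), 'tvec': array([  -1.78612199,  529.82334123, 1041.79879804])}
side {'mtx': array([[373.93339432,   0.        , 250.12682769],
       [  0.        , 373.93339432, 195.21810832],
       [  0.        ,   0.        ,   1.        ]]), 'rvec': array([ 2.19113963, -0.76392256,  0.32424394]), 'tvec': array([-430.59502875,  294.53036514,  768.30300056])}
0.1 [264.31226504 620.37355225 230.05716301] [[-9.19973975e-01  3.91978440e-01 -8.87431506e-04]
 [ 3.91979436e-01  9.19972076e-01 -1.87122729e-03]
 [ 8.29314518e-05 -2.06933531e-03 -9.99997855e-01]] 85.59377957181495 -18.700000000000003
```

View pics/top0.png

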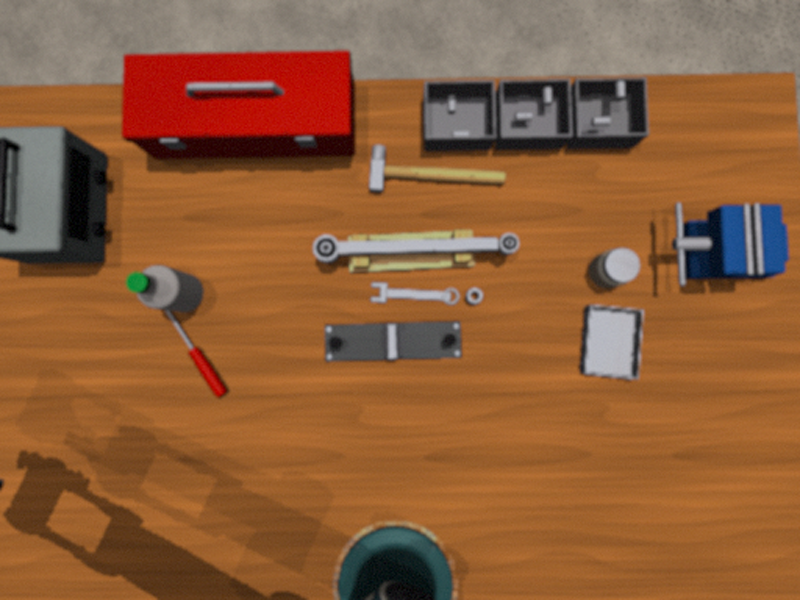

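View pics/side0.png

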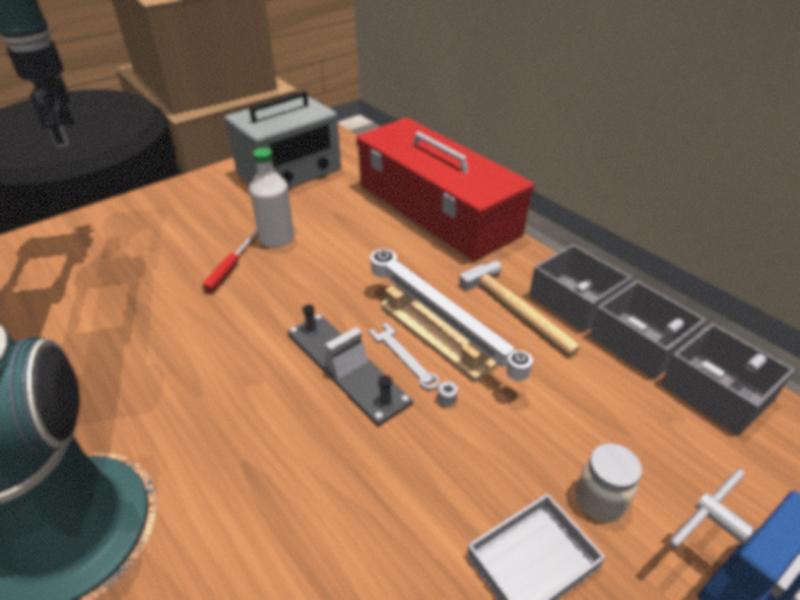

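The top view shows the link's big eye at (326,247) and its small eye at (509,243). The edge top runs (391,324) to (392,359), with the stops at (336,343) and (449,340). In the side view the eyes are at (383,257) and (519,358), and the edge top is about (344,338). I'll triangulate these points next.

```bash
cat > h.py <<'E'
import numpy as np, cv2
from cell import manip
def P(n):
    c=manip.camera_params(n); R=cv2.Rodrigues(c["rvec"])[0]
    return c["mtx"]@np.c_[R,c["tvec"]]
def raw(u): return (np.array(u,float)+.5)/1.5625-.5
def tri(a,b):
    X=cv2.triangulatePoints(P("top"),P("side"),raw(a).reshape(2,1),raw(b).reshape(2,1))[:,0];X=X[:3]/X[3]
    return X
def proj(n,X):
    p=P(n)@np.r_[X,1];return p[:2]/p[2]
def plane(n,u,z):
    p=P(n);u=raw(u);A=np.c_[p[:,0],p[:,1],-np.r_[u,1]];return np.linalg.solve(A,-(p[:,2]*z+p[:,3]))[:2]
E
python3 - <<'E'
from h import *
np.set_printoptions(precision=1,suppress=True)
for n,a,b in [("big",(326,247),(383,257)),("small",(509,243),(519,358)),("edge",(392,341),(344,338)),("st1",(336,343),(309,311)),("st2",(449,340),(385,381))]:
    X=tri(a,b);print(n,X,"reproj err(800px)",[(proj(m,X)-raw(u))*1.56 for m,u in(("top",a),("side",b))])
for a,z in [((326,247),82),((509,243),82),((391,324),70),((392,359),70),((336,343),61),((449,340),61)]: print("top@z",plane("top",a,z))
for a,z in [((383,257),82),((519,358),82),((328,346),70),((360,331),70)]: print("side@z",plane("side",a,z))
for n,bx in (("top",(310,225,210,145)),("side",(280,240,260,190))):
    im=cv2.imread(f"{n}0_raw.png");x,y,w,h=[int(v/1.5625) for v in bx];k=800//w if n=="top" else 4
    cv2.imwrite(f"pics/{n}_crop.png",cv2.resize(im[y:y+h,x:x+w],None,fx=k,fy=k,interpolation=cv2.INTER_CUBIC));print(n,x,y,w,h,k)
E
```

```text
big [621.9 116.8  82.9] reproj err(800px) [array([-0.2,  0.2]), array([ 0.3, -0. ])]
small [ 624.6 -211.5   86. ] reproj err(800px) [array([-0. ,  0.1]), array([ 0.1, -0. ])]
edge [452.6  -0.6  71.8] reproj err(800px) [array([ 0.1, -0.2]), array([-0.2,  0. ])]
st1 [450.1 101.7  58.8] reproj err(800px) [array([ 0.1, -0.2]), array([-0.2,  0. ])]
st2 [ 453.9 -104.1   60.8] reproj err(800px) [array([ 0.3, -0.5]), array([-0.6,  0.1])]
top@z [622.5 116.6]
top@z [ 625.4 -212.3]
top@z [482.9   1.1]
top@z [420.1  -0.1]
top@z [449.7 101.6]
top@z [ 453.  -103.5]
side@z [622.2 118. ]
side@z [ 627.7 -209.2]
side@z [424.3   1.9]
side@z [483.   -2.3]
top 198 144 134 92 5
side 179 153 166 121 4
```

View pics/top_crop.png

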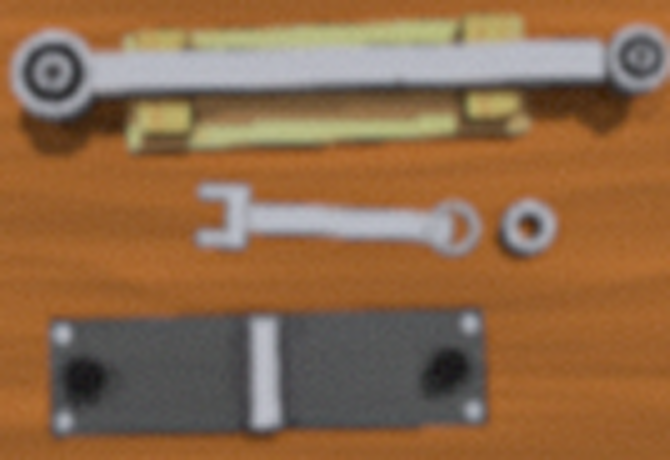

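View pics/side_crop.png

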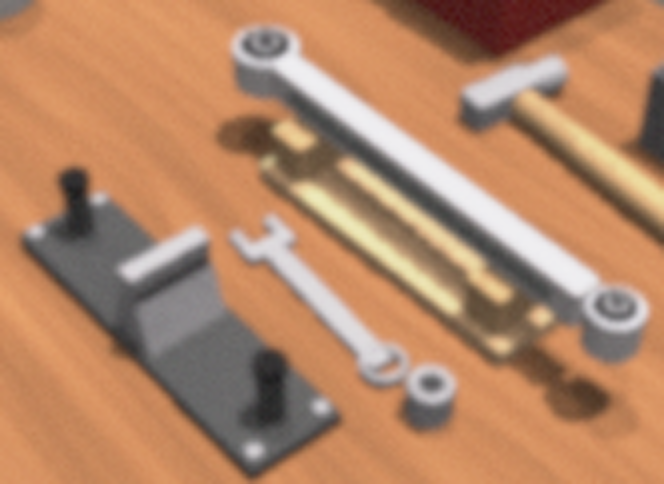

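The crops show the same geometry. The triangulated heights check out too: 83 and 86 mm for the link top (should be 82), 72 mm for the edge (70), and 59 and 61 mm for the stops (61). The link's middle is at about (624,-47.5) and its axis at 90.6°. The edge centre is at about (452,0), with the stand at about 91°. I'll move above the link's middle.

Emit:
jog_arm([
  [0.3595, -0.6685, 0],
  [0.3595, -0.6685, 0],
  [0.3595, -0.6685, 0],
  [0.3595, -0.6685, 0],
  [0.3595, -0.6685, 0],
  [0.3595, -0.6685, 0],
  [0.3595, -0.6685, 0],
  [0.3595, -0.6685, 0],
  [0.3595, -0.6685, 0],
  [0.3595, -0.6685, 0],
  [0.3595, -0.6685, 0],
  [0.3595, -0.6685, 0],
  [0.3595, -0.6685, 0],
  [0.3595, -0.6685, 0],
  [0.3595, -0.6685, 0],
  [0.3595, -0.6685, 0],
  [0.3595, -0.6685, 0],
  [0.3595, -0.6685, 0],
  [0.3595, -0.6685, 0],
  [0.3595, -0.6685, 0],
], turn=[-66.3, -66.3, -66.3, -66.3, -66.3, -66.3, -66.3, -66.3, -66.3, -66.3, -66.3, -66.3, -66.3, -66.3, -66.3, -66.3, -66.3, -66.3, -66.3, -66.3], hand=[-1, -1, -1, -1, -1, -1, -1, -1, -1, -1, -1, -1, -1, -1, -1, -1, -1, -1, -1, -1])

```text
t: 1.77
tcp_pos: [624.8, -50.5, 230.4]
tool_rot: [[-0.007, 1.0, -0.001], [1.0, 0.007, -0.0], [-0.0, -0.001, -1.0]]
contact_force: [-0.3, 1.1, -0.8]
opening: 85.3
grasp_force: 0.0
```

Emit:
jog_arm([
  [0, 0, -0.04],
  [0, 0, -0.08],
  [0, 0, -0.115],
  [0, 0, -0.145],
  [0, 0, -0.165],
  [0, 0, -0.174],
  [0, 0, -0.174],
  [0, 0, -0.174],
  [0, 0, -0.174],
  [0, 0, -0.174],
], turn=[0, 0, 0, 0, 0, 0, 0, 0, 0, 0], hand=[-1, -1, -1, -1, -1, -1, -1, -1, -1, -1])

```text
t: 2.6
tcp_pos: [626.0, -47.4, 59.8]
tool_rot: [[-0.011, 1.0, 0.004], [1.0, 0.011, -0.0], [-0.0, 0.004, -1.0]]
contact_force: [-1.5, -0.6, -0.6]
opening: 85.3
grasp_force: 0.0
```

Run:
```python
from h import *
s=manip.read_state();print(s["t"],s["tcp_pos"],s["contact_force"],s["torque"])
a=manip.camera("top");b=manip.camera("side")
im=np.hstack([cv2.resize(a[110:260,170:370,::-1],(400,300)),cv2.resize(b[140:290,200:400,::-1],(400,300))]);cv2.imwrite("pics/pre.png",im)
```

```text
2.6 [625.99579476 -47.42617587  59.83341492] [-1.49975012 -0.62527217 -0.61738978] [-0.0152669  -0.03035857 -0.0525168 ]
```

View pics/pre.png

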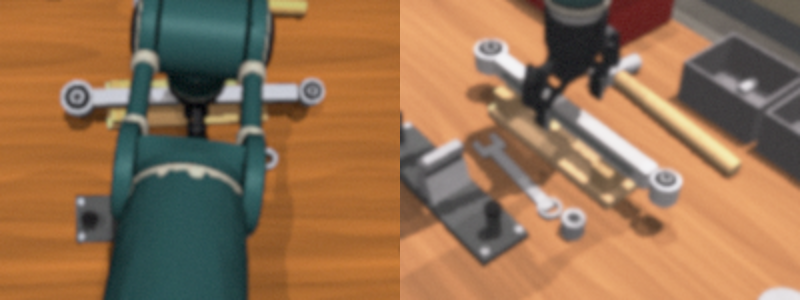

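The open fingers straddle the bar near its middle, with one on each side. Closing now.

Emit:
jog_arm([
  [0, 0, 0],
  [0, 0, 0],
  [0, 0, 0],
  [0, 0, 0],
  [0, 0, 0],
  [0, 0, 0],
  [0, 0, 0],
  [0, 0, 0],
  [0, 0, 0],
  [0, 0, 0],
  [0, 0, 0],
  [0, 0, 0],
], turn=[0, 0, 0, 0, 0, 0, 0, 0, 0, 0, 0, 0], hand=[1, 1, 1, 1, 1, 1, 1, 1, 1, 1, 1, 1])

```text
t: 3.7
tcp_pos: [624.3, -47.6, 57.4]
tool_rot: [[-0.011, 1.0, 0.0], [1.0, 0.011, -0.0], [-0.0, 0.0, -1.0]]
contact_force: [1.4, -0.6, 1.4]
opening: 21.1
grasp_force: 59.9
```

Emit:
jog_arm([
  [0, 0, 0.004],
  [0, 0, 0.01],
  [0, 0, 0.016],
  [0, 0, 0.02],
  [0, 0, 0.02],
  [0, 0, 0.02],
  [0, 0, 0.02],
  [0, 0, 0.02],
  [0, 0, 0.02],
  [0, 0, 0.02],
], turn=[0, 0, 0, 0, 0, 0, 0, 0, 0, 0], hand=[1, 1, 1, 1, 1, 1, 1, 1, 1, 1])

```text
t: 4.53
tcp_pos: [623.8, -47.5, 76.9]
tool_rot: [[-0.011, 1.0, -0.001], [1.0, 0.011, 0.0], [0.0, -0.001, -1.0]]
contact_force: [0.9, 0.5, -5.5]
opening: 21.1
grasp_force: 59.0
```

Run:
```python
from h import *
s=manip.read_state();print(s["t"],s["tcp_pos"],s["contact_force"],s["torque"])
a=manip.camera("side");s=manip.read_state();print(s["t"],s["tcp_pos"],s["contact_force"],s["torque"])
cv2.imwrite("pics/lift.png",cv2.resize(a[140:290,200:400,::-1],(600,450),interpolation=cv2.INTER_CUBIC))
```

```text
4.5333 [623.83355575 -47.47356066  76.93078817] [ 0.91777923  0.54350624 -5.53939154] [-2.75059773e-01  8.46897247e-03 -1.27183561e-04]
4.5833 [623.89097006 -47.52429223  77.00800151] [ 1.0667934  -0.50684356 -5.29669005] [-0.26485224 -0.0212815  -0.04200007]
```

View pics/lift.png

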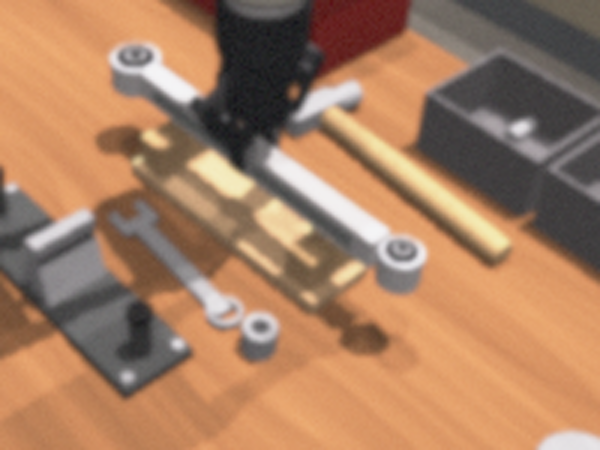

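The link is lifted and looks level, with its eyes at (134,56) and (403,250) in the crop. Next I'll average the wrist readings to estimate the balance point, and check the tilt.

Run:
```python
from h import *
F=[]
for i in range(24):
    manip.camera("top");s=manip.read_state();F.append(np.r_[s["contact_force"],s["torque"]])
F=np.array(F);m=F.mean(0);print(m.round(3),(F.std(0)/24**.5).round(3),"com offset y mm",m[3]/m[2]*1e3,s["t"],s["tcp_pos"])
p=P("side")
for u,x in (((244.7,158.7),622.3),((334.3,223.3),625.5)):
    u=np.r_[u,1];A=np.c_[p[:,1],p[:,2],-u];print(np.linalg.solve(A,-(p[:,0]*x+p[:,3]))[:2])
```

```text
[ 0.019  0.104 -5.727 -0.252  0.006  0.006] [0.084 0.102 0.095 0.005 0.006 0.006] com offset y mm 43.963982473920524 5.7833 [624.09372535 -47.51266003  77.27562457]
[118.42901915 101.38415881]
[-214.09154232  106.29604955]
```

Emit:
jog_arm([
  [0, 0, 0.012],
  [0, 0, 0.028],
  [0, 0, 0.04],
  [-0.01, 0.003, 0.04],
  [-0.03, 0.008, 0.04],
  [-0.055, 0.015, 0.04],
  [-0.08, 0.022, 0.04],
  [-0.105, 0.029, 0.04],
  [-0.13, 0.036, 0.04],
  [-0.15, 0.042, 0.04],
  [-0.165, 0.046, 0.04],
  [-0.172, 0.0475, 0.035],
  [-0.172, 0.0475, 0.025],
  [-0.172, 0.0475, 0.015],
  [-0.172, 0.0475, 0.008],
  [-0.172, 0.0475, 0.006],
  [-0.172, 0.0475, 0.006],
  [-0.172, 0.0475, 0.006],
  [-0.172, 0.0475, 0.006],
], turn=[0, 0, 0, 0.4, 0.4, 0.4, 0.4, 0.4, 0.4, 0.4, 0.4, 0.4, 0.4, 0.4, 0.4, 0.4, 0.4, 0.4, 0.4], hand=[1, 1, 1, 1, 1, 1, 1, 1, 1, 1, 1, 1, 1, 1, 1, 1, 1, 1, 1])

```text
t: 7.37
tcp_pos: [452.8, -0.2, 83.4]
tool_rot: [[-0.018, 1.0, 0.0], [1.0, 0.018, -0.0], [-0.0, 0.0, -1.0]]
contact_force: [-0.3, -0.0, -6.7]
opening: 21.0
grasp_force: 59.5
```

```bash
cat > f.py <<'E'
from h import *
F=[]
for i in range(8):
    manip.camera("side");s=manip.read_state();F.append(np.r_[s["contact_force"],s["torque"]])
m=np.mean(F,0);print(m.round(3),round(s["t"],2),np.round(s["tcp_pos"],1),s["opening"])
E
python3 f.py
```

```text
[ 3.90e-02 -3.19e-01 -5.92e+00 -2.55e-01  1.00e-03 -1.20e-02] 7.77 [452.2  -0.   83.5] 20.995408993905116
```

Emit:
jog_arm([
  [0, 0, -0.002],
  [0, 0, -0.004],
  [0, 0, -0.005],
  [0, 0, -0.005],
  [0, 0, -0.0055],
  [0, 0, -0.0055],
  [0, 0, -0.0055],
  [0, 0, -0.0055],
], turn=[0, 0, 0, 0, 0, 0, 0, 0], hand=[1, 1, 1, 1, 1, 1, 1, 1])

```text
t: 8.43
tcp_pos: [452.2, -0.0, 77.8]
tool_rot: [[-0.018, 1.0, 0.0], [1.0, 0.018, 0.0], [0.0, 0.0, -1.0]]
contact_force: [0.2, -0.3, -6.0]
opening: 20.8
grasp_force: 59.6
```

```bash
python3 f.py
```

```text
[-1.190e-01 -1.600e-02 -5.807e+00 -2.330e-01  2.000e-03  3.000e-03] 8.83 [452.1  -0.   77.8] 21.088455802308278
```

Emit:
jog_arm([
  [0, 0, -0.0005],
  [0, 0, -0.0005],
  [0, 0, -0.0005],
  [0, 0, -0.0005],
], turn=[0, 0, 0, 0], hand=[1, 1, 1, 1])

```text
t: 9.17
tcp_pos: [452.2, -0.0, 77.4]
tool_rot: [[-0.018, 1.0, 0.0], [1.0, 0.018, 0.0], [0.0, 0.0, -1.0]]
contact_force: [-0.8, 0.2, -5.5]
opening: 20.9
grasp_force: 59.9
```

```bash
python3 f.py
```

```text
[ 0.066  0.196 -4.327 -0.186  0.028 -0.013] 9.57 [452.2  -0.   77.4] 20.488545873279296
```

Emit:
jog_arm([
  [0, 0, -0.0003],
  [0, 0, -0.0003],
  [0, 0, -0.0003],
  [0, 0, -0.0003],
  [0, 0, -0.0003],
  [0, 0, -0.0003],
], turn=[0, 0, 0, 0, 0, 0], hand=[1, 1, 1, 1, 1, 1])

```text
t: 10.07
tcp_pos: [452.2, -0.0, 77.3]
tool_rot: [[-0.018, 1.0, 0.0], [1.0, 0.018, -0.0], [-0.0, 0.0, -1.0]]
contact_force: [-2.3, 0.2, 2.2]
opening: 20.5
grasp_force: 60.6
```

```bash
python3 f.py
```

```text
[-2.589e+00  8.070e-01  4.055e+00 -1.550e-01  5.380e-01 -4.000e-03] 10.47 [452.2  -0.   77.3] 20.828562717202395
```

Emit:
jog_arm([
  [0, 0, 0.0003],
  [0, 0, 0.0003],
  [0, -0.004, 0.0003],
  [0, -0.008, 0.0003],
  [0, -0.012, 0.0003],
  [0, -0.016, 0.0003],
  [0, -0.02, 0.0003],
  [0, -0.024, 0.0003],
  [0, -0.028, 0.0003],
  [0, -0.032, 0.0003],
  [0, -0.036, 0.0003],
  [0, -0.04, 0.0003],
  [0, -0.042, 0.0003],
  [0, -0.044, 0.0003],
  [0, -0.044, 0.0003],
  [0, -0.044, 0.0003],
  [0, -0.044, 0.0003],
  [0, -0.044, 0.0003],
], turn=[0, 0, 0, 0, 0, 0, 0, 0, 0, 0, 0, 0, 0, 0, 0, 0, 0, 0], hand=[1, 1, 1, 1, 1, 1, 1, 1, 1, 1, 1, 1, 1, 1, 1, 1, 1, 1])

```text
t: 11.97
tcp_pos: [452.0, -44.4, 77.3]
tool_rot: [[-0.018, 1.0, -0.0], [1.0, 0.018, -0.001], [-0.001, -0.0, -1.0]]
contact_force: [-0.4, 0.9, 1.4]
opening: 20.8
grasp_force: 60.6
```

```bash
python3 f.py
```

```text
[-1.355 -1.272  1.644 -0.088  0.197  0.014] 12.37 [452.  -44.3  77.3] 20.70213586175839
```

Emit:
jog_arm([
  [0, 0, 0.0001],
  [0, 0, 0.0001],
  [0, 0, 0.0001],
  [0, 0, 0.0001],
  [0, 0, 0.0001],
  [0, 0, 0.0001],
  [0, 0, 0.0001],
  [0, 0, 0.0001],
  [0, 0, 0.0001],
  [0, 0, 0.0001],
  [0, 0, 0.0001],
  [0, 0, 0.0001],
  [0, 0, 0.0001],
  [0, 0, 0.0001],
], turn=[0, 0, 0, 0, 0, 0, 0, 0, 0, 0, 0, 0, 0, 0], hand=[1, 1, 0.45, 0.4, 0.35, 0.3, 0.2, 0.1, 0, 0, 0, 0, 0, 0])

```text
t: 13.53
tcp_pos: [452.1, -44.0, 77.4]
tool_rot: [[-0.018, 1.0, -0.0], [1.0, 0.018, -0.0], [-0.0, -0.0, -1.0]]
contact_force: [-0.1, -0.5, 0.2]
opening: 42.6
grasp_force: 0.0
```

```bash
python3 f.py
python3 - <<'E'
from h import *
a=manip.camera("side");cv2.imwrite("side1_raw.png",a[:,:,::-1])
cv2.imwrite("pics/rel.png",cv2.resize(a[140:290,140:340,::-1],(800,600),interpolation=cv2.INTER_CUBIC))
E
```

```text
[ 0.165 -0.175  0.302 -0.001 -0.005 -0.012] 13.93 [452.1 -44.   77.4] 42.53377040160569
```

View pics/rel.png

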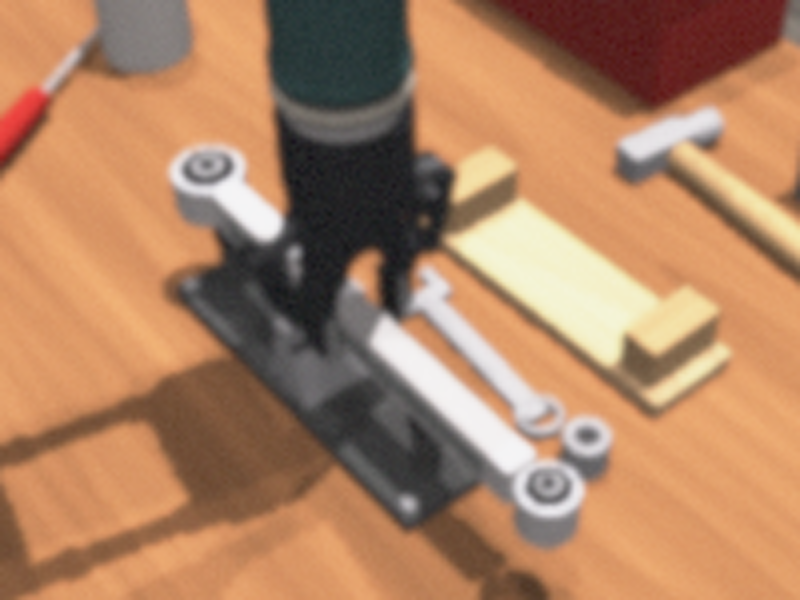

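Released: the big eye is at (207,165) and the small eye at (548,486), and the link looks about level. I'll check the tilt numerically.

Run:
```python
from h import *
p=P("side")
for c,x in (((207,165),449),((548,486),455)):
    u=np.r_[140+(c[0]+.5)/4-.5,140+(c[1]+.5)/4-.5,1];A=np.c_[p[:,1],p[:,2],-u];print(np.linalg.solve(A,-(p[:,0]*x+p[:,3]))[:2])
def show(n,t):
    # predicted crop pixels for eye top centres at tilt t (deg, big end down)
    for s in (1,-1):
        th=np.radians(t);X=np.array([452-s*165*.018, s*165+(-44 ), 102-(s*165-44)*np.sin(th)])
        print(t,s,((proj("side",X)-140+.5)*4-.5).round(1))
for t in(-5,0,5): show(0,t)
```

```text
[119.27330335 109.98638001]
[-209.82740231   99.8301495 ]
-5 1 [205.2 160.6]
-5 -1 [545.9 504.1]
0 1 [207.1 173.1]
0 -1 [547.1 482.4]
5 1 [209.  185.5]
5 -1 [548.2 460.1]
```

Measured tilt is about 2° with the small end low, so it's ambiguous. I'll back straight up for a clear look.

Emit:
jog_arm([
  [0, 0, 0.003],
  [0, 0, 0.01],
  [0, 0, 0.025],
  [0, 0, 0.05],
  [0, 0, 0.085],
  [0, 0, 0.12],
  [0, 0, 0.15],
  [0, 0, 0.16],
  [0, 0, 0.16],
  [0, 0, 0.16],
], turn=[0, 0, 0, 0, 0, 0, 0, 0, 0, 0], hand=[0, 0, 0, 0, 0, 0, 0, 0, 0, 0])

```text
t: 14.82
tcp_pos: [452.2, -44.0, 237.6]
tool_rot: [[-0.018, 1.0, 0.001], [1.0, 0.018, -0.0], [-0.0, 0.001, -1.0]]
contact_force: [0.8, 1.0, -0.5]
opening: 42.3
grasp_force: 0.0
```

Run:
```python
from h import *
a=manip.camera("side");b=manip.camera("top");cv2.imwrite("side2_raw.png",a[:,:,::-1])
f=lambda i:cv2.resize(i[:,:,::-1],None,fx=4,fy=4,interpolation=cv2.INTER_CUBIC)
cv2.imwrite("pics/rel2.png",f(a)[600:1200,520:1320])
# eye centre refinement: dark bore ring centroid near eye
def ring(im,c,r=9):
    g=cv2.cvtColor(im,cv2.COLOR_RGB2GRAY).astype(float);best=None
    yy,xx=np.mgrid[:g.shape[0],:g.shape[1]];c=np.array(c,float)
    for _ in range(6):
        w=np.clip(150-g,0,None)*(((xx-c[0])**2+((yy-c[1])*1.4)**2)<r*r*.35);c=np.array([(w*xx).sum(),(w*yy).sum()])/w.sum()
    return c
p=P("side")
im0=cv2.imread("side0_raw.png")[:,:,::-1].copy();im1=a
for im,l in ((im0,[((383,257),622.3),((519,358),625.5)]),(im1,[((207,165),449),((548,486),455)])):
    for c,x in l:
        c0=raw(c) if im is im0 else np.array([140+c[0]/4,140+c[1]/4])
        c=ring(im,c0);A=np.c_[p[:,1],p[:,2],-np.r_[c,1]];print(c0.round(1),c.round(1),np.linalg.solve(A,-(p[:,0]*x+p[:,3]))[:2].round(1))
```

```text
[244.9 164.3] [244.9 163.9] [118.   83.4]
[332.  228.9] [332.1 229.6] [-211.4   83.2]
[191.8 181.2] [192.6 182.9] [114.  106.6]
[277.  261.5] [276.  262.9] [-208.1   92.2]
```

View pics/rel2.png

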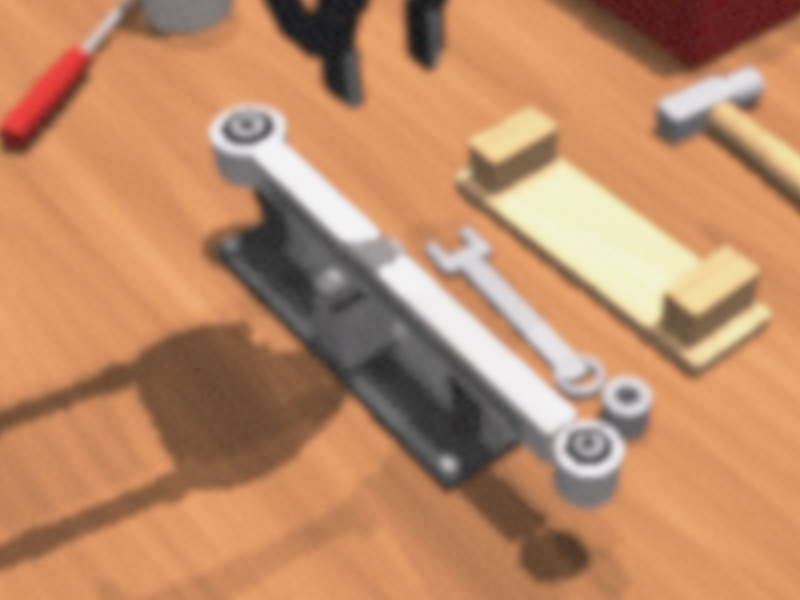

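The link rests on the edge, clear of the hand. In the crop the big eye is at (247,127) and the small eye at (588,445). I'll refine the tilt by template matching against the level starting picture.

```bash
cat > tilt.py <<'E'
from h import *
import sys
from scipy.optimize import least_squares
K=8
up=lambda f:cv2.resize(cv2.cvtColor(cv2.imread(f),cv2.COLOR_BGR2GRAY),None,fx=K,fy=K,interpolation=cv2.INTER_CUBIC)
toK=lambda c:(np.array(c)+.5)*K-.5
p=P("side");A0=up("side0_raw.png");ref=[np.array([622.4,117.2,82]),np.array([625.6,-211.5,82])]  # level start, big/small
def depth(X): return (p@np.r_[X,1])[2]
def run(f,cs):
    B=up(f);out=[]
    for c0,R,c,x in zip([(244.9,164.1),(332.0,229.1)],ref,cs,(449,455)):
        sc=depth(R)/depth(np.array([x,R[1]+3,102]))
        h=int(10*K);a=toK(c0).round().astype(int);T=A0[a[1]-h:a[1]+h+1,a[0]-h-K*2:a[0]+h+K*2+1]
        T=cv2.resize(T,None,fx=sc,fy=sc);T=T[(T.shape[0]-T.shape[0]*9//12)//2:][:T.shape[0]*9//12]
        b=toK(c).round().astype(int);S=B[b[1]-150:b[1]+150,b[0]-200:b[0]+200]
        m=cv2.matchTemplate(S,T,cv2.TM_CCOEFF_NORMED);_,v,_,l=cv2.minMaxLoc(m)
        q=(np.array(l)+b-[200,150]+np.array(T.shape[::-1])/2-.5+.5)/K-.5
        # ref pixel was level z=82: its z by x-plane calibrated bias
        z=lambda c,x:np.linalg.solve(np.c_[p[:,1],p[:,2],-np.r_[c,1]],-(p[:,0]*x+p[:,3]))[:2]
        print("match",round(v,3),q.round(2),z(q,x).round(1),"ref",z(np.array(c0),R[0]).round(1));out.append(z(q,x)[1]-z(np.array(c0),R[0])[1])
    print("z change big, small",np.round(out,1),"tilt deg (+ big up)",np.degrees((out[0]-out[1])/330).round(2))
run(sys.argv[1],[eval(sys.argv[2]),eval(sys.argv[3])])
E
python3 tilt.py side2_raw.png "(191.7,181.7)" "(277,261.2)"
python3 - <<'E'
from h import *
s=manip.read_state();print(s["t"])
E
```

```text
match 0.936 [191.31 182.38] [121.  103.8] ref [118.4  82.4]
match 0.792 [276.19 261.38] [-208.5   97.7] ref [-210.9   84.2]
z change big, small [21.4 13.5] tilt deg (+ big up) 1.38
14.9167
```

The tilt is about 1.3° with the small end low. It isn't on a stop, but it's uneven: the balance point sits a few mm to the -y side of the edge. I'll regrip and slide the link about 3.5 mm towards +y.

Emit:
jog_arm([
  [0, 0, -0.035],
  [0, 0, -0.07],
  [0, 0, -0.105],
  [0, 0, -0.135],
  [0, 0, -0.15],
  [0, 0, -0.157],
  [0, 0, -0.159],
  [0, 0, -0.159],
  [0, 0, -0.159],
  [0, 0, -0.159],
  [0, 0, -0.159],
  [0, 0, -0.159],
  [0, 0, -0.159],
  [0, 0, -0.159],
  [0, 0, -0.159],
  [0, 0, -0.159],
  [0, 0, -0.159],
], turn=[0, 0, 0, 0, 0, 0, 0, 0, 0, 0, 0, 0, 0, 0, 0, 0, 0], hand=[0, 0, 0, 0, 0, 0, 0, 0, 0, 0.2, 0.3, 0.4, 0.5, 0.6, 0.7, 0.7, 0.7])

```text
t: 16.33
tcp_pos: [452.5, -44.3, 79.3]
tool_rot: [[-0.018, 1.0, 0.001], [1.0, 0.018, -0.0], [-0.0, 0.001, -1.0]]
contact_force: [-2.2, -1.3, 5.6]
opening: 20.8
grasp_force: 59.8
```

```bash
python3 f.py
```

```text
[-2.213 -0.992  6.315  0.027  0.383  0.097] 16.73 [452.5 -44.3  79.3] 20.70452148208172
```

Emit:
jog_arm([
  [0, 0, 0.0003],
  [0, 0, 0.0003],
  [0, 0.001, 0.0003],
  [0, 0.002, 0.0003],
  [0, 0.003, 0.0003],
  [0, 0.0035, 0.0003],
  [0, 0.0035, 0.0003],
  [0, 0.0035, 0.0003],
  [0, 0.0035, 0.0003],
  [0, 0.0035, 0.0003],
], turn=[0, 0, 0, 0, 0, 0, 0, 0, 0, 0], hand=[0.7, 0.7, 0.7, 0.7, 0.7, 0.7, 0.7, 0.7, 0.7, 0.7])

```text
t: 17.57
tcp_pos: [452.9, -42.1, 79.7]
tool_rot: [[-0.019, 1.0, 0.002], [1.0, 0.019, -0.003], [-0.003, 0.002, -1.0]]
contact_force: [-2.3, -7.3, 7.1]
opening: 20.6
grasp_force: 60.0
```

```bash
python3 f.py
```

```text
[-2.118 -6.888  6.73  -1.009  0.365  0.082] 17.97 [452.9 -42.1  79.7] 20.803427559444206
```

Friction is holding it (Fy -7 N), so I'll unload a bit.

Emit:
jog_arm([
  [0, 0, 0.0004],
  [0, 0, 0.0008],
  [0, 0, 0.001],
  [0, 0, 0.001],
  [0, 0, 0.001],
  [0, 0, 0.001],
], turn=[0, 0, 0, 0, 0, 0], hand=[0.7, 0.7, 0.7, 0.7, 0.7, 0.7])

```text
t: 18.47
tcp_pos: [452.6, -40.7, 79.8]
tool_rot: [[-0.018, 1.0, 0.001], [1.0, 0.018, -0.0], [-0.0, 0.001, -1.0]]
contact_force: [1.2, -3.8, 1.5]
opening: 20.9
grasp_force: 59.2
```

```bash
python3 f.py
```

```text
[ 2.018 -3.527  0.983 -0.639 -0.385 -0.078] 18.87 [452.4 -40.4  79.8] 20.339700784661545
```

Emit:
jog_arm([
  [0, 0, 0.0003],
  [0, 0, 0.0003],
  [0, 0, 0.0003],
  [0, 0, 0.0003],
  [0, 0, 0.0003],
  [0, 0, 0.0003],
  [0, 0, 0.0003],
  [0, 0, 0.0003],
  [0, 0, 0.0003],
  [0, 0, 0.0003],
  [0, 0, 0.0003],
  [0, 0, 0.0003],
  [0, 0, 0.0003],
  [0, 0, 0.0003],
], turn=[0, 0, 0, 0, 0, 0, 0, 0, 0, 0, 0, 0, 0, 0], hand=[0.7, 0.7, 0.7, 0.5, 0.45, 0.4, 0.35, 0.3, 0.2, 0.1, 0, 0, 0, 0])

```text
t: 20.03
tcp_pos: [452.1, -40.5, 80.0]
tool_rot: [[-0.018, 1.0, -0.0], [1.0, 0.018, 0.0], [0.0, -0.0, -1.0]]
contact_force: [0.6, -0.1, -0.2]
opening: 42.9
grasp_force: 0.0
```

Emit:
jog_arm([
  [0, 0, 0.003],
  [0, 0, 0.01],
  [0, 0, 0.025],
  [0, 0, 0.05],
  [0, 0, 0.085],
  [0, 0, 0.12],
  [0, 0, 0.15],
  [0, 0, 0.16],
  [0, 0, 0.16],
  [0, 0, 0.16],
], turn=[0, 0, 0, 0, 0, 0, 0, 0, 0, 0], hand=[0, 0, 0, 0, 0, 0, 0, 0, 0, 0])

```text
t: 20.87
tcp_pos: [452.2, -40.5, 240.2]
tool_rot: [[-0.018, 1.0, 0.001], [1.0, 0.018, -0.0], [-0.0, 0.001, -1.0]]
contact_force: [0.5, -0.3, -0.8]
opening: 42.8
grasp_force: 0.0
```

```bash
python3 - <<'E'
from h import *
a=manip.camera("side");cv2.imwrite("side3_raw.png",a[:,:,::-1])
cv2.imwrite("pics/rel3.png",cv2.resize(a[:,:,::-1],None,fx=4,fy=4,interpolation=cv2.INTER_CUBIC)[600:1200,520:1320])
E
python3 tilt.py side3_raw.png "(191.7,181.7)" "(277,261.2)"
# relative to the previous picture (same scale, same lighting)
cat > rel.py <<'E'
from h import *
import sys
g=[cv2.cvtColor(cv2.imread(f),cv2.COLOR_BGR2GRAY).astype(np.float32) for f in sys.argv[1:3]]
for c in((191.4,182),(276.6,261.3)):
    x,y=[int(round(v)) for v in c];q=[i[y-12:y+13,x-14:x+15] for i in g];w=np.eye(2,3,dtype=np.float32)
    cc,w=cv2.findTransformECC(q[0],q[1],w,cv2.MOTION_TRANSLATION,(3,200,1e-6),None,3);print("shift px",w[:,2].round(2),round(cc,4))
for s,yy in((1,121),(-1,-209)):
    X=np.array([452,yy,102.]);b=proj("side",X);print("px per mm y",(proj("side",X+[0,1,0])-b).round(3),"per mm z",(proj("side",X+[0,0,1])-b).round(3))
E
python3 rel.py side2_raw.png side3_raw.png
```

```text
match 0.95 [190.19 182.62] [127.8  98.6] ref [118.4  82.4]
match 0.845 [274.19 257.25] [-201.8  104.8] ref [-210.9   84.2]
z change big, small [16.2 20.6] tilt deg (+ big up) -0.77
shift px [-1.02  0.27] 0.9512
shift px [-2.12 -3.95] 0.7796
px per mm y [-0.201 -0.19 ] per mm z [-0.045 -0.295]
px per mm y [-0.314 -0.297] per mm z [ 0.015 -0.302]
```

View pics/rel3.png

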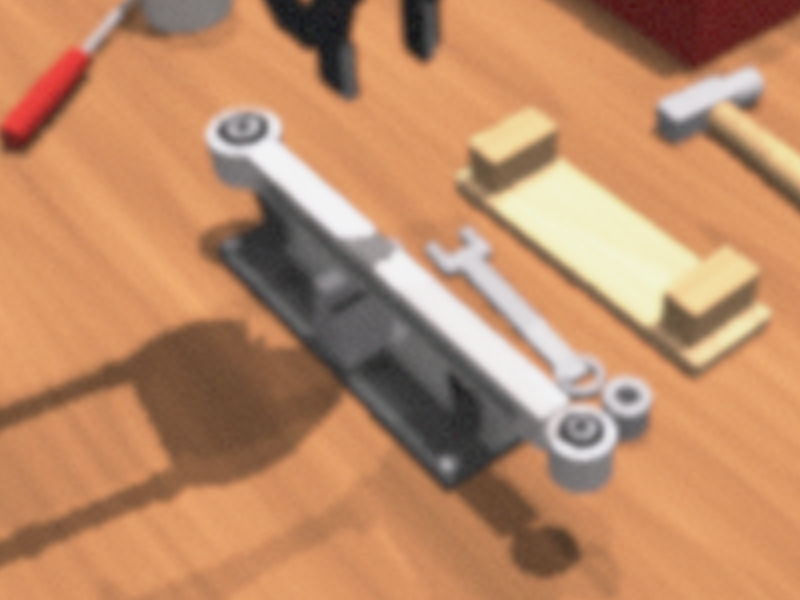

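The link now sits with the big eye at (242,129) and the small eye at (580,428), and reads about -0.8°. I'll move the arm aside to triangulate from both cameras.

Emit:
jog_arm([
  [-0.02, 0.04, 0.02],
  [-0.03, 0.08, 0.03],
  [-0.04, 0.12, 0.03],
  [-0.05, 0.16, 0.03],
  [-0.05, 0.2, 0.03],
  [-0.05, 0.24, 0.03],
  [-0.05, 0.28, 0.03],
  [-0.05, 0.32, 0.03],
  [-0.05, 0.35, 0.03],
  [-0.05, 0.36, 0.03],
  [-0.05, 0.36, 0.03],
  [-0.05, 0.36, 0.03],
], turn=[0, 0, 0, 0, 0, 0, 0, 0, 0, 0, 0, 0], hand=[0, 0, 0, 0, 0, 0, 0, 0, 0, 0, 0, 0])

```text
t: 21.92
tcp_pos: [401.0, 318.6, 267.6]
tool_rot: [[-0.019, 1.0, -0.004], [1.0, 0.019, -0.003], [-0.003, -0.004, -1.0]]
contact_force: [0.3, 0.6, 0.0]
opening: 42.8
grasp_force: 0.0
```

```bash
cat > tri2.py <<'E'
from h import *
im={n:manip.camera(n)[:,:,::-1] for n in("side","top")}
for n in im: cv2.imwrite(f"{n}4_raw.png",im[n])
K=8;up=lambda i:cv2.resize(cv2.cvtColor(i,cv2.COLOR_BGR2GRAY),None,fx=K,fy=K,interpolation=cv2.INTER_CUBIC)
start={"side":[(244.9,164.1),(332.0,229.1)],"top":[tuple(raw((326,247))),tuple(raw((509,243)))]}
R0=[np.array([622.4,117.2,82]),np.array([625.6,-211.5,82])];R1=[np.array([449,126,102.]),np.array([455,-204,102.])]
px={}
for n in im:
    A=up(cv2.imread(f"{n}0_raw.png"));B=up(im[n].copy());p=P(n)
    for k in(0,1):
        c0=np.array(start[n][k]);a=((c0+.5)*K-.5).round().astype(int);sc=(p@np.r_[R0[k],1])[2]/(p@np.r_[R1[k],1])[2]
        hx,hy=(72,48) if n=="side" else (64,64)
        T=cv2.resize(A[a[1]-hy:a[1]+hy+1,a[0]-hx:a[0]+hx+1],None,fx=sc,fy=sc)
        b=((proj(n,R1[k])+.5)*K-.5).round().astype(int);S=B[b[1]-120:b[1]+120,b[0]-120:b[0]+120]
        m=cv2.matchTemplate(S,T,cv2.TM_CCOEFF_NORMED);_,v,_,l=cv2.minMaxLoc(m)
        q=(np.array(l)+b-120+(np.array(T.shape[::-1])-1)/2+.5)/K-.5;px[n,k]=(c0,q,v)
def t(a,b):
    X=cv2.triangulatePoints(P("top"),P("side"),a.reshape(2,1),b.reshape(2,1))[:,0];return X[:3]/X[3]
z=[]
for k in(0,1):
    X0=t(px["top",k][0],px["side",k][0]);X=t(px["top",k][1],px["side",k][1]);print(X0.round(1),X.round(1),"match",round(px["top",k][2],3),round(px["side",k][2],3));z.append(X[2]-X0[2])
print("dz",np.round(z,1),"tilt deg, + big up",np.degrees((z[0]-z[1])/330).round(2),manip.read_state()["t"])
f=lambda i:cv2.resize(i,None,fx=3,fy=3,interpolation=cv2.INTER_CUBIC)
E
python3 tri2.py
```

```text
[621.8 116.7  83.8] [448.1 124.7 101. ] match 0.964 0.961
[ 624.7 -211.6   85.5] [ 453.5 -203.6  107.3] match 0.902 0.923
dz [17.3 21.8] tilt deg, + big up -0.79 22.0167
```

Two-view tilt is -0.8° ± 0.5°, and it didn't change between the last two pictures about a second apart. The limit is 2°, and resting on a stop would read 5°. The link lies along the stand and the arm is clear, so I'm handing in.

```bash
python3 -c "
from h import *
print(manip.close_job())"
```

```text
the job is handed in; nothing more can be done
None
```

I handed the job in with the link released and still on the fulcrum edge alone, tilted about 0.8° ± 0.5° by camera (limit 2°), touching neither stop as far as the pictures show; the hand-in returned no verdict.

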